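# Open the catch and lid of the transport case

## Robot

A 7-joint arm with a two-finger parallel gripper is mounted at the origin on the work surface. World frame = base frame: x ahead of the robot, y to its left, z up, the work surface at z = 0. Lengths are in m, angles in rad, forces in N, time in s.
With the tool pointing down it reaches from about 0.4 to 0.9 m from the base axis. Payload 5.5 kg.
Tool frame: the origin (TCP) lies midway between the tips of the shut fingers; the grasp point (between the pads) lies 19 mm behind it; z points along the fingers, y is the line along which they close (so a half turn about z gives the same grasp; the last joint's range is limited). The gripper opens to 85 mm and grips with 20 to 120 N. Pads are 22 mm wide; open, the fingers measure 114 mm over their backs; the gripper's body (76 mm by 85 mm) begins 54 mm behind the grasp point. The pads swing forward as they close: fully open they stand 13 mm farther back than shut.
Start: joints at [1.402, 0.501, -0.427, 1.55, 0.221, 1.138, -0.21], TCP at [0.272, -0.59, 0.231] pointing down, gripper open.
Joint ranges: [-2.88, 2.88], [-0.31, 2.03], [-1.54, 1.56], [0.2, 2.42], [-1.41, 4.55], [0.19, 2.02], [-2.57, 2.57]. Speed limits (rad/s): [2.57, 2.57, 3.14, 3.14, 3.14, 3.14, 3.14].

## Interface

Orientations are given as a unit quaternion [w, x, y, z].
In Python, from rig import * gives the robot as it stands.
- The arm moves only by the shell command python3 -m creep 'ROWS' [OPENING] [FORCE]. ROWS is JSON, a list of rows, each a list of 6 numbers: the shift along the tool's x, y, z in units of 0.02 m (1.0 is 0.02 m), then the turn, a rotation vector about the tool's x, y, z in units of 0.08 rad (1.0 is 0.08 rad). In form: [[x, y, z, rx, ry, rz], ...]. A call has 1 to 10 rows; each row shifts and turns the commanded pose from where the row before left it, along the tool's axes as they then stand; what a row does not reach is not made up. A row lasts 1/10 s, in which the tool goes at most 50 mm and 8.59 degrees, less where a joint would pass 70% of its speed; a pose out of reach is approached as far as the arm can. A call with a number of a shift or a turn outside -1 to 1 is refused whole. A call with a gripper value outside its range is refused whole. OPENING is the finger opening in mm, from 0 to 85.4, set as the call begins (- or left out, the last holds). The fingers move at their own pace and stop on an object; FORCE is the grip in N (left out, the last holds). Time passes only in rows, so rows that do not move let the fingers close. It gives the time, the measured TCP pose, the force, the opening and the grip force at its end, in the units of the state.
- sense(): the state, without advancing time (a new reading comes with each control period).
- read_camera(name): name is "side" or "top"; returns a dict with "color" (384x512x3 uint8, red, green, blue), "K" (3x3 intrinsics, pixels), "extrinsics" (4x4, takes a point from world to camera coordinates). Camera axes: x right, y up, looking along -z (the intrinsics and any distortion apply to the point x, -y, -z); pixel columns grow to the right and rows downward; lengths in m; the calibration is good to about 2 mm. A picture is of the moment at which its call begins. There is no depth.
- job_done(): hands the job in; it is judged then, once.
The state is a dict: "time": time; "joint_positions": joint angles; "joint_vel": joint speeds; "tau": joint torques, N m; "tcp_pos": TCP position; "ee_rot": TCP orientation; "contact_force": force on the tool from outside, world axes, zero at the start; "wrist_torque": the same for the moment, N m; "grip_width": opening from 0.0 (shut) to 1.0 (fully open); "finger_force": force on a finger pad.
Only numpy, scipy, OpenCV 4.12 (cv2) and the standard library are available. Lean on these libraries where they do the work, as an engineer would, in place of code of your own. Each camera call takes 0.05 s, during which the arm holds its last target. There are 200 camera calls.

## Task

Open the transport case so that the enamel mug can be packed: slide the safety tab aside, fully away from the latch, lift the latch and fold it up until it stands about upright, then gently swing the lid up until it stands about upright too. Let go and leave tab, latch and lid open like that, and do not disturb the mug, the box, the brush or the folders.

Things in the scene. Friction and masses are not known exactly. Their poses are not given: they have to be found in the camera images.
- case: dark grey case, fixed on the table, yaw within 0.4 rad. Origin on the table under it; x runs level from the catch side (near the robot) to the lid's hinge, y to the left, z up. Box: x -40..100, y -150..150 mm, lid top 100 mm high. Mid-grey catch housing in front: x -135..-40, y -140..80, top 94 mm high, carrying a steel latch and, on its +y side, the dark safety tab
- tab (a joint): travel of the safety tab in m along the case's +y: 0 = locked (its tongue lies 25 mm over the latch plate and stops it lifting), 0.035 = fully aside, at its stop; starts at 0 to 0.006. The latch is free from 0.026 on. Slides stiffly (about 3 N), stays where it is left
- tab_fin (a point): grip point on the tab's upright fin (10 mm thick along y, 34 mm wide along x, top 18 mm above this point); moves with the tab, at joint 0 it is at x -85, y 12, z 141 mm of the case. The carriage top, 23.5 mm below it, reaches 30 mm to -y and 18 mm to +y; from there the 18 mm wide, 12 mm thick tongue runs on over the latch to 92 mm on the -y side
- latch (a joint): angle of the latch in rad: 0 = down, its claw over the lid's front edge; grows as its free end (towards the lid) lifts and folds back towards the robot; 1.57 = plate upright, 1.6 = stop. Stiff hinge (0.1 N m): stays where it is left. With the tab locked it cannot lift; with the latch down the lid cannot lift
- latch_bar (a point): middle of the latch's bow, a steel bar 10 mm thick parallel to y, 44 mm clear between its two posts, to pinch or hook. Moves with the latch: when down, 50 mm from the hinge axis towards the lid and 34 mm above it (case x -55, y -85, z 137.5 mm), 31 mm above the latch's plate (60 mm wide, 6 thick, 77 long from the hinge axis; the last 12 mm, the claw, is 14 thick)
- latch_hinge (a point): middle of the latch's hinge axis, at case x -105, y -85, z 103.5 mm; the axis is parallel to y
- lid (a joint): angle of the lid in rad: 0 = shut, 1.57 = upright, 1.75 = stop. Stiff hinge (0.55 N m, lid 0.35 kg): stays at any angle. It opens by its catch-side edge lifting
- lid_bar (a point): middle of the lid's handle, a steel bar 10 mm thick, 90 mm long, parallel to y. Shut: 115 mm from the hinge axis towards the catch and 40 mm above it (case x -15, y 0, z 132 mm), 32 mm above the lid's top. The lid (140 deep, 300 wide, 8 mm thick) reaches 25 mm beyond the bar. Moves with the lid; with the lid upright it is on the far side
- lid_hinge (a point): middle of the lid's hinge axis, at case x 100, y 0, z 92 mm; the axis is parallel to y
- mug: bystander: white enamel mug, 84 mm wide, 80 mm high, standing on the table; origin under its centre, z up
- archive_box: bystander: pale grey lidded archive box, 206 x 156 x 90 mm; origin under its centre
- dust_brush: bystander: dusting brush lying flat, 190 mm long; origin under its middle
- folders: bystander: stack of buff folders, 220 x 160 x 28 mm; origin under its centre

How it is judged:
On the way, in this order (a step that is already met when the one before it is completed fails the run):
1. the safety tab is slid aside by at least 28 mm while latch and lid are still down (value of joint tab above 0.028 m and value of joint latch below 0.15 rad and value of joint lid below 0.05 rad), for 0.2 s.
2. the latch is lifted past 1.2 rad while the lid is still down (value of joint latch above 1.2 rad and value of joint lid below 0.1 rad), for 0.2 s.
3. the lid is swung up past 1.3 rad (value of joint lid above 1.3 rad), for 0.2 s.
At the end, for the whole second after the job is handed in: the tab is at least 26 mm aside, the latch is folded up to more than 1.2 rad, the lid stands at more than 1.3 rad and is at rest (value of joint tab above 0.026 m and value of joint latch above 1.2 rad and value of joint lid above 1.3 rad and velocity of joint lid between -0.05 and 0.05 rad/s); the robot touches nothing.
It fails at once if the lid is flung (faster than 3 rad/s) (velocity of joint lid above 3 rad/s).
It fails at once if the mug is moved by more than 25 mm (distance of mug from where it was at the start of the episode above 0.025 m).
It fails at once if the archive box is moved by more than 25 mm (distance of archive_box from where it was at the start of the episode above 0.025 m).
It fails at once if the brush is moved by more than 25 mm (distance of dust_brush from where it was at the start of the episode above 0.025 m).
It fails at once if the folders are moved by more than 25 mm (distance of folders from where it was at the start of the episode above 0.025 m).
It also fails if it takes over 58 s, if anything falls off the work surface, if the arm or the gripper's body presses on something with over 40 N, if the wrist force passes 120 N, or if a joint passes its speed limit or range.

## Working session

There is one attempt and no reset: what is moved stays moved. The work goes in short steps, Python scripts to look and compute and a shell command to move; the robot and the scene stay as the last step left them, time stands still between calls to the robot, and variables do not carry over. Pictures are saved under pics/ and viewed, at most 10 in all, crops included, and the job is handed in when it is done.

```bash
mkdir -p pics; ls
python3 - <<'E'
from rig import *
import cv2
s=sense();print({k:s[k] for k in('time','tcp_pos','ee_rot','grip_width')})
for n in('top','side'):
    r=read_camera(n);cv2.imwrite(f'pics/{n}0.png',r['color'][:,:,::-1]);print(n,r['K'].tolist(),r['extrinsics'].round(4).tolist(),[k for k in r])
E
```

```text
pics
{'time': 0.0, 'tcp_pos': array([ 0.27166583, -0.58972318,  0.23024096]), 'ee_rot': array([-9.71771042e-04,  9.76781857e-01,  2.14234036e-01, -1.91403203e-04]), 'grip_width': 0.9980500925097034}
top [[435.05604498618254, 0.0, 250.85141871301173], [0.0, 435.05604498618254, 191.82045090112064], [0.0, 0.0, 1.0]] [[-0.0282, -0.9996, -0.0036, 0.0097], [0.9861, -0.0284, 0.1635, -0.5031], [-0.1635, 0.001, 0.9865, -1.331], [0.0, 0.0, 0.0, 1.0]] ['color', 'K', 'extrinsics']
side [[493.41273944433993, 0.0, 254.42766637431558], [0.0, 493.41273944433993, 190.16142362339127], [0.0, 0.0, 1.0]] [[-0.8148, -0.5795, 0.0172, 0.4312], [0.3871, -0.5217, 0.7603, -0.2597], [-0.4315, 0.6262, 0.6494, -1.5085], [0.0, 0.0, 0.0, 1.0]] ['color', 'K', 'extrinsics']
```

View pics/top0.png

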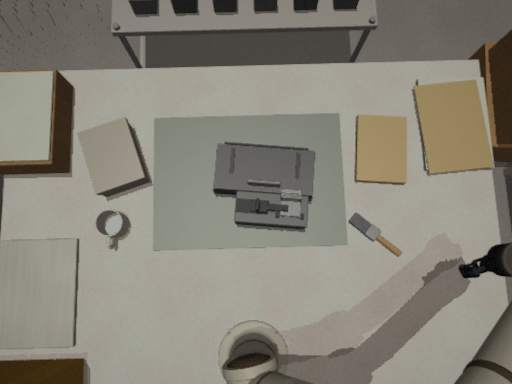

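View pics/side0.png

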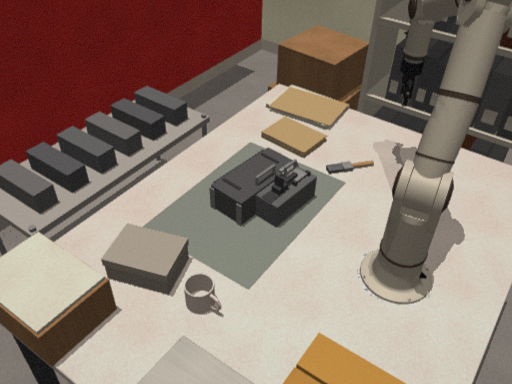

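The top view shows the case: lid about (215–315, 145–195), housing below it, tab fin near (257,206), latch bow near (290,195), and lid bar near (264,183). The brush is at (375,235) and the mug at (112,224). Next I'll enlarge both views to get exact pixels.

Run:
```python
import cv2
a=cv2.imread('pics/top0.png')[135:240,205:325];cv2.imwrite('pics/topc.png',cv2.convertScaleAbs(cv2.resize(a,None,fx=5.5,fy=5.5,interpolation=cv2.INTER_CUBIC),alpha=1.8))
a=cv2.imread('pics/side0.png')[140:230,200:325];cv2.imwrite('pics/sidec.png',cv2.convertScaleAbs(cv2.resize(a,None,fx=6,fy=6,interpolation=cv2.INTER_CUBIC),alpha=1.8))
```

```text
(no output)
```

View pics/topc.png

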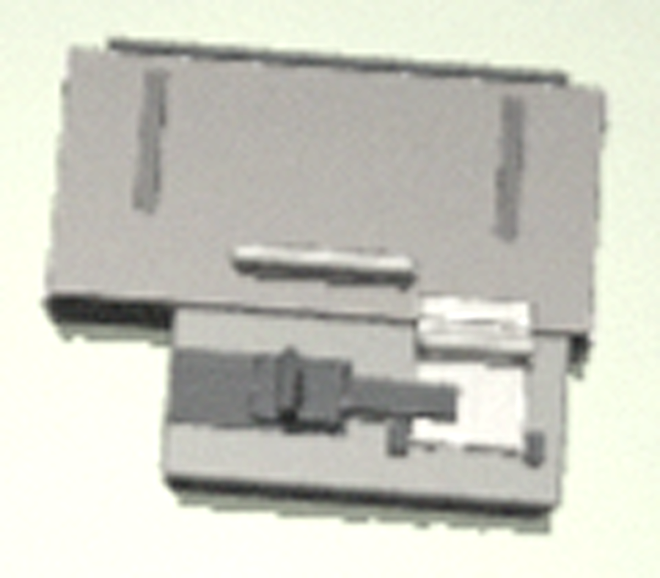

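View pics/sidec.png

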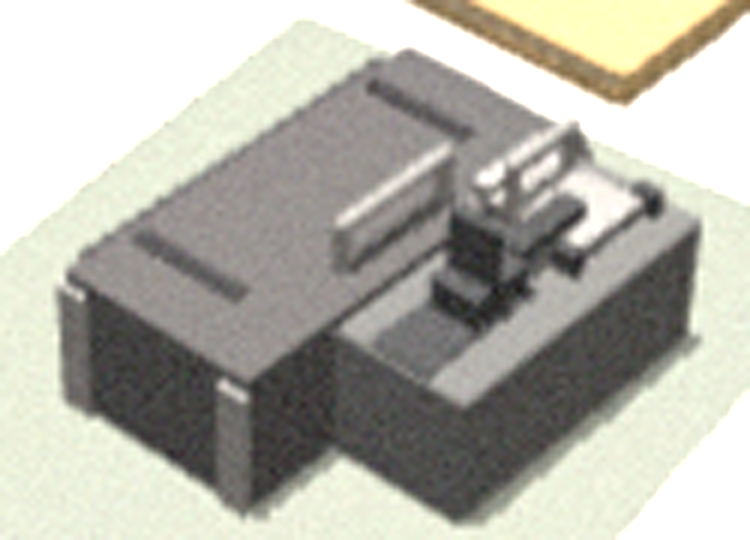

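The crops show these corners. Top crop: lid (70,47), (606,90), (590,337), (48,298), and housing front (167,482), (556,505). Side crop: lid (68,280), (405,52), (250,385), and housing (465,408), (697,225). I'll cast them onto their planes.

```bash
cat > h.py <<'E'
import numpy as np
from rig import *
from scipy.spatial.transform import Rotation as R
def ray(name,u,v,z,c={}):
    if name not in c: c[name]=read_camera(name)
    r=c[name];E=r['extrinsics'];K=r['K']
    d=np.array([(u-K[0,2])/K[0,0],-(v-K[1,2])/K[1,1],-1.])
    C=-E[:3,:3].T@E[:3,3];d=E[:3,:3].T@d
    return C+d*(z-C[2])/d[2]
def top(U,V,z): return ray('top',(U+.5)/5.5-.5+205,(V+.5)/5.5-.5+135,z)
def side(U,V,z): return ray('side',(U+.5)/6-.5+200,(V+.5)/6-.5+140,z)
E
python3 - <<'E'
from h import *
np.set_printoptions(precision=4,suppress=True)
T=[(70,47,100,100,150),(606,90,100,100,-150),(590,337,100,-40,-150),(48,298,100,-40,150),(167,482,94,-135,80),(556,505,94,-135,-140)]
S=[(68,280,100,100,150),(405,52,100,100,-150),(250,385,100,-40,150),(465,408,94,-135,80),(697,225,94,-135,-140)]
def fit(P,Q):
    p=P[:,0]+1j*P[:,1];q=Q[:,0]+1j*Q[:,1];pm=p.mean();qm=q.mean()
    a=np.angle(np.sum((q-qm)*np.conj(p-pm)));t=qm-np.exp(1j*a)*pm
    s=np.abs(np.sum((q-qm)*np.conj(p-pm)))/np.sum(abs(p-pm)**2)
    print('yaw',a,'org',t,'scale',s);print('res mm',abs(q-np.exp(1j*a)*p-t)*1e3);return a,t
Qt=np.array([top(u,v,z/1e3) for u,v,z,_,_ in T]);Qs=np.array([side(u,v,z/1e3) for u,v,z,_,_ in S])
Pt=np.array([c[3:] for c in T])/1e3;Ps=np.array([c[3:] for c in S])/1e3
fit(Pt,Qt);fit(Ps,Qs);a,t=fit(np.r_[Pt,Ps],np.r_[Qt,Qs])
def loc(q): w=(q[0]+1j*q[1]-t)*np.exp(-1j*a);return w.real*1e3,w.imag*1e3
print('lidbar',loc(top(235,255,.137)),loc(top(412,265,.137)))
print('fin top',loc(top(292,350,.159)),loc(top(290,425,.159)))
print('tongue end',loc(top(457,402,.1175)))
print('tongue end hi',loc(top(457,402,.123)),loc(top(348,362,.1175)))
print('latchbar',loc(top(418,340,.1425)),loc(top(532,345,.1425)))
print('latchbar side',loc(side(575,125,.1425)),loc(side(482,185,.1425)))
print('fin side',loc(side(455,205,.159)),loc(side(500,238,.159)))
E
```

```text
yaw -0.10362683441625442 org (0.5313879035871426-0.04410516519064869j) scale 0.993986780486879
res mm [1.8338 0.7255 1.3042 1.258  4.218  4.4446]
yaw -0.09696684365799081 org (0.5305379929253371-0.04057073522474972j) scale 0.9746836001764226
res mm [3.7821 4.9876 4.7362 4.3676 5.1111]
yaw -0.10019506712633518 org (0.5309582580662828-0.0424796736796308j) scale 0.9858985675051235
res mm [3.6561 2.3265 0.3977 2.1802 5.0761 3.5234 4.8193 6.8483 2.7357 2.7865
 6.412 ]
lidbar (np.float64(-15.639098819083916), np.float64(46.12205904441704)) (np.float64(-14.326381966795205), np.float64(-48.69937182230019))
fin top (np.float64(-68.08566482190297), np.float64(12.152793356155811)) (np.float64(-107.4832528026973), np.float64(10.456058843953475))
tongue end (np.float64(-83.69760101299683), np.float64(-78.3941141661362))
tongue end hi (np.float64(-84.43451550002375), np.float64(-77.99699935675844)) (np.float64(-66.18932639346556), np.float64(-18.492657313474705))
latchbar (np.float64(-55.486371499071424), np.float64(-54.0671221212709)) (np.float64(-53.854965515425675), np.float64(-114.41556539255272))
latchbar side (np.float64(-59.03387672249732), np.float64(-108.88969814468543)) (np.float64(-54.53228131362528), np.float64(-29.15358179125555))
fin side (np.float64(-67.29053502687695), np.float64(11.527723225775183)) (np.float64(-103.40326657470466), np.float64(17.241275720626003))
```

```bash
cat >> h.py <<'E'
YAW,ORG=-0.1005,np.array([.5311,-.0428,0])
C=R.from_euler('z',YAW)
def st(targ=None):
    s=sense();q=s['ee_rot'];r=R.from_quat([q[1],q[2],q[3],q[0]])
    p=C.inv().apply(s['tcp_pos']-ORG)
    want=C*R.from_matrix(np.array([[0,1,0],[1,0,0],[0,0,-1]]))
    print('t %.2f case mm'%s['time'],(p*1e3).round(1),'F(case)',C.inv().apply(s['contact_force']).round(1),'w',round(s['grip_width'],3),'f',np.round(s['finger_force'],1),'rot units',((r.inv()*want).as_rotvec()/.08).round(2))
    if targ is not None: print('tool units to target',(r.inv().apply(C.apply(np.array(targ)/1e3-p))/.02).round(2))
E
python3 -m creep '[[0,0,0,0,0,-1],[0,0,0,0,0,-1],[0,0,0,0,0,-1],[0,0,0,0,0,-1],[0,0,0,0,0,-1],[0,0,0,0,0,-1],[0,0,0,0,0,-1],[0,0,0,0,0,-1],[0,0,0,0,0,-1],[0,0,0,0,0,-1]]' 0 30
python3 -c "
from h import *
st([-85,-14,200])"
```

```text
time: 1.2
tcp_pos: [0.2719, -0.5902, 0.231]
ee_rot: [-0.0, 0.815, 0.579, 0.0]
contact_force: [-0.0, 0.2, -0.5]
grip_width: 0.003
finger_force: 0.0
t 1.20 case mm [-203.  -570.6  231. ] F(case) [-0.   0.2 -0.5] w 0.003 f 0.0 rot units [-0.   -0.01 -2.94]
tool units to target [28.44 -0.75  1.56]
```

```bash
python3 -m creep '[[0,0,0,0,0,-1],[0,0,0,0,0,-1],[0,0,0,0,0,-0.94],[1,0.2,0,0,0,0],[1,0.2,0,0,0,0],[1,0.2,0,0,0,0],[1,0.2,0,0,0,0],[1,0.2,0,0,0,0],[1,0.2,0,0,0,0],[1,0.2,0,0,0,0]]' >/dev/null
python3 -m creep '[[1,0.2,0,0,0,0],[1,0.2,0,0,0,0],[1,0.2,0,0,0,0],[1,0.2,0,0,0,0],[1,0.2,0,0,0,0],[1,0.2,0,0,0,0],[1,0.2,0,0,0,0],[1,0.2,0,0,0,0],[1,0.2,0,0,0,0],[1,0.2,0,0,0,0]]' >/dev/null
python3 -m creep '[[1,0.2,0,0,0,0],[1,0.2,0,0,0,0],[1,0.2,0,0,0,0],[1,0.2,0,0,0,0],[1,0.2,0,0,0,0],[1,0.2,0,0,0,0],[1,0.2,0,0,0,0],[1,0.2,0,0,0,0],[0,0,0,0,0,0]]' >/dev/null
python3 -c "
from h import *
st([-85,-20,136])"
```

```text
t 4.10 case mm [-100.8  -67.5  231.6] F(case) [ 0.1 -0.4  0.7] w -0.001 f 0.0 rot units [ 0.01 -0.01  0.02]
tool units to target [2.37 0.79 4.78]
```

```bash
python3 -m creep '[[1,0.4,0,0,0,0],[1,0.4,0,0,0,0],[0.37,0,1,0,0,0],[0,0,1,0,0,0],[0,0,1,0,0,0],[0,0,1,0,0,0],[0,0,0.78,0,0,0],[0,0,0,0,0,0]]'
python3 -c "
from h import *
import cv2
st([-85,-4,136])
a=[cv2.resize(read_camera(n)['color'][y:y+110,x:x+130,::-1],None,fx=3,fy=3,interpolation=cv2.INTER_CUBIC) for n,x,y in(('top',200,135),('side',200,125))]
cv2.imwrite('pics/b.png',cv2.convertScaleAbs(cv2.hconcat(a),alpha=1.7))"
```

```text
time: 4.9
tcp_pos: [0.4422, -0.058, 0.134]
ee_rot: [-0.002, 0.743, 0.669, -0.001]
contact_force: [-1.4, -0.0, -0.1]
grip_width: 0.001
finger_force: 0.0
t 4.90 case mm [-86.9 -24.1 134. ] F(case) [-1.4 -0.2 -0.1] w 0.001 f 0.0 rot units [-0.05 -0.01 -0.05]
tool units to target [ 1.    0.09 -0.1 ]
```

View pics/b.png

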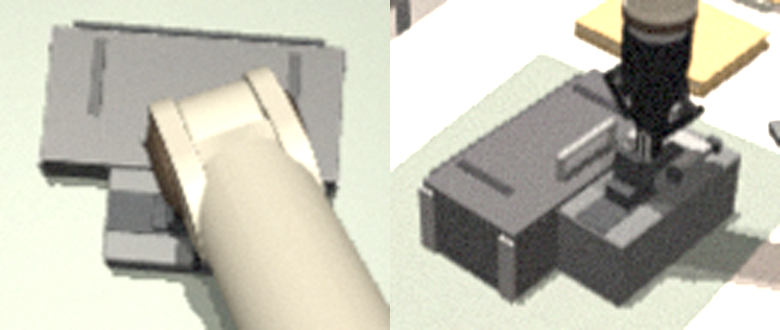

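The closed fingertips are just on the −y side of the fin (right-hand crop, about (630,160)) and clear of the bow. Next I push along +y.

```bash
python3 -m creep '[[0.5,0,0,0,0,0],[0.5,0,0,0,0,0],[0.5,0,0,0,0,0],[0.5,0,0,0,0,0],[0.3,0,0,0,0,0],[0,0,0,0,0,0]]' >/dev/null
python3 -c "
from h import *
st()"
python3 -m creep '[[0.1,0,0,0,0,0],[0.1,0,0,0,0,0],[0.1,0,0,0,0,0],[0,0,0,0,0,0]]' >/dev/null
python3 -c "
from h import *
st([0,31,0])"
```

```text
t 5.60 case mm [-84.9  24.1 135.9] F(case) [ 0.   0.6 -0.5] w -0.003 f 0.0 rot units [ 0.   -0.01 -0.01]
t 6.00 case mm [-85.2  27.7 135.5] F(case) [-1.1 -2.9  1.1] w -0.001 f 1.6 rot units [-0.01  0.01 -0.05]
tool units to target [0.19 4.27 6.77]
```

```bash
for i in 1 2 3; do python3 -m creep '[[0.1,0,0,0,0,0],[0,0,0,0,0,0]]' >/dev/null
python3 -c "
from h import *
st()"; done
```

```text
t 6.20 case mm [-85.2  27.9 135.5] F(case) [-1.2 -8.6  2.3] w -0.001 f 4.1 rot units [-0.02  0.04 -0.06]
t 6.40 case mm [-85.2  28.  135.6] F(case) [ -1.6 -13.1   4.8] w 0.002 f 6.4 rot units [-0.02  0.07 -0.08]
t 6.60 case mm [-85.2  28.2 135.6] F(case) [ -1.8 -17.5   6.4] w -0.003 f 8.7 rot units [-0.03  0.1  -0.09]
```

```bash
python3 -m creep '[[-0.5,0,0,0,0,0],[-0.3,0,-1,0,0,0],[0,0,-1,0,0,0],[0,0,-1,0,0,0],[-1,0.3,0,0,0,0],[-1,0.3,0,0,0,0],[-1,0.3,0,0,0,0],[-1,0.3,0,0,0,0],[-1,0.3,0,0,0,0],[0,0,0,0,0,0]]' 32 >/dev/null
python3 -c "
from h import *
import cv2
st([-55,-85,124.5])
a=[cv2.resize(read_camera(n)['color'][y:y+110,x:x+130,::-1],None,fx=3,fy=3,interpolation=cv2.INTER_CUBIC) for n,x,y in(('top',200,135),('side',200,125))]
cv2.imwrite('pics/c.png',cv2.convertScaleAbs(cv2.hconcat(a),alpha=1.7))"
```

```text
t 7.60 case mm [-54.4 -84.1 195.5] F(case) [-0.5  1.  -0.1] w 0.372 f 0.0 rot units [ 0.01 -0.01 -0.09]
tool units to target [-0.05 -0.04  3.55]
```

View pics/c.png

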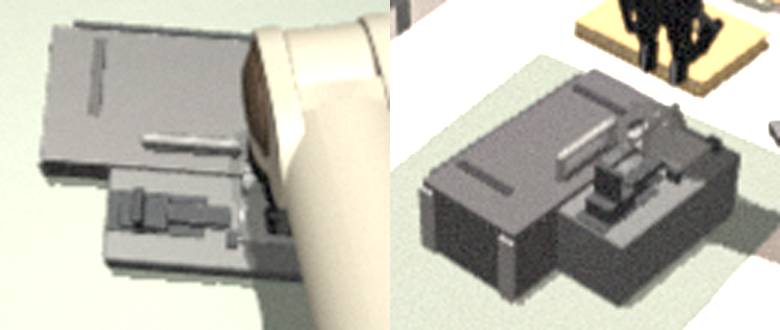

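The tab is aside: the tongue's end is at about (230,215) in the left-hand crop, clear of the latch plate. The open fingers hang above the bow, so I descend and pinch.

```bash
python3 -c "
from h import *
q=ray('top',200+230/3,135+215/3,.1175);print('tongue end case',C.inv().apply(q-ORG))"
python3 -m creep '[[0,0,1,0,0,-0.09],[0,0,1,0,0,0],[0,0,1,0,0,0],[0,0,0.5,0,0,0],[0,0,0,0,0,0]]'>/dev/null
python3 -c "
from h import *
st([-55,-85,124.5])"
python3 -m creep '[[0,0,0,0,0,0],[0,0,0,0,0,0],[0,0,0,0,0,0],[0,0,0,0,0,0],[0,0,0,0,0,0]]' 4 20 >/dev/null
python3 -c "
from h import *
st([-55,-85,124.5])"
```

```text
tongue end case [-0.08316285 -0.04542702  0.1175    ]
t 8.25 case mm [-56.3 -80.5 124.7] F(case) [-0.5 -0.5 -0.7] w 0.377 f 0.0 rot units [-0.03 -0.02  0.07]
tool units to target [-0.23  0.06  0.01]
t 8.75 case mm [-53.9 -81.4 126.6] F(case) [1.8 2.8 3.4] w 0.103 f 21.0 rot units [ 0.03 -0.    0.05]
tool units to target [-0.18 -0.05  0.1 ]
```

```bash
python3 -m creep '[[0,-0.19,-0.23,0,0,0],[0,-0.19,-0.23,0,0,0],[0,-0.23,-0.19,0,0,0],[0,-0.24,-0.19,0,0,0],[0,-0.27,-0.14,0,0,0],[0,-0.27,-0.14,0,0,0],[0,0,0,0,0,0]]' >/dev/null
python3 -c "
from h import *
st([-82,-81,148.9])"
```

```text
t 9.45 case mm [-79.6 -81.3 150.3] F(case) [4.5 3.3 9.2] w 0.104 f 20.6 rot units [ 0.09 -0.    0.05]
tool units to target [ 0.01 -0.12  0.07]
```

```bash
python3 -m creep '[[0,-0.29,-0.08,0,0,0],[0,-0.29,-0.08,0,0,0],[0,-0.3,-0.02,0,0,0],[0,-0.3,-0.02,0,0,0],[0,0,0,0,0,0]]' >/dev/null
python3 -c "
from h import *
st([-105.5,-81,153])"
python3 -m creep '[[0,-0.3,0.04,0,0,0],[0,-0.3,0.04,0,0,0],[0,-0.28,0.1,0,0,0],[0,-0.28,0.1,0,0,0],[0,0,0,0,0,0]]' >/dev/null
python3 -c "
from h import *
import cv2
st([-129,-81,148])
a=[cv2.resize(read_camera(n)['color'][y:y+110,x:x+130,::-1],None,fx=3,fy=3,interpolation=cv2.INTER_CUBIC) for n,x,y in(('top',200,135),('side',200,125))]
cv2.imwrite('pics/d.png',cv2.convertScaleAbs(cv2.hconcat(a),alpha=1.7))"
```

```text
t 9.95 case mm [-104.8  -81.3  153.7] F(case) [ 1.   5.7 11.5] w 0.107 f 21.5 rot units [0.05 0.   0.05]
tool units to target [ 0.01 -0.04  0.04]
t 10.45 case mm [-129.7  -81.4  146.7] F(case) [1.2 5.8 0.5] w 0.106 f 21.1 rot units [ 0.01 -0.01  0.05]
tool units to target [ 0.02  0.04 -0.06]
```

View pics/d.png

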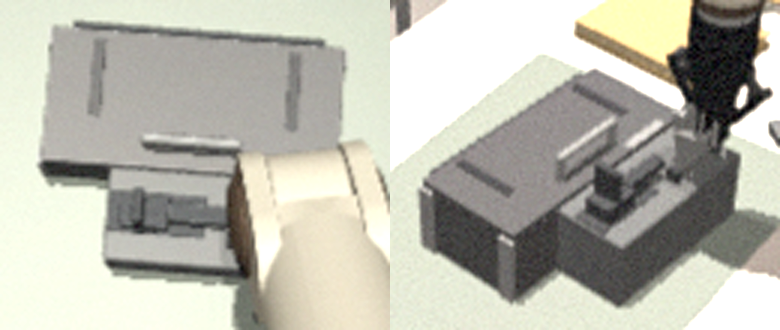

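The plate now stands nearly upright, with its claw edge running from (625,140) to (690,120) in the right-hand crop. I nudge it a little further, release, rise, and go to the lid bar.

```bash
python3 -m creep '[[0,-0.14,0.07,0,0,0],[0,-0.14,0.07,0,0,0],[0,0,0,0,0,0]]' >/dev/null
python3 -c "
from h import *
st()"
python3 -m creep '[[0,0,0,0,0,0],[0,0,0,0,0,0],[0,0,-0.5,0,0,0],[0,0,-1,0,0,0],[0,0,-1,0,0,0],[0,0,-1,0,0,0],[0,0,-1,0,0,0],[0,0,0,0,0,0]]' 22 >/dev/null
python3 -c "
from h import *
import cv2
st([-15,0,119])
a=[cv2.resize(read_camera(n)['color'][y:y+110,x:x+130,::-1],None,fx=3,fy=3,interpolation=cv2.INTER_CUBIC) for n,x,y in(('top',200,135),('side',200,125))]
cv2.imwrite('pics/e.png',cv2.convertScaleAbs(cv2.hconcat(a),alpha=1.7))"
```

```text
t 10.85 case mm [-134.6  -81.5  144. ] F(case) [ 2.4  5.8 -0.2] w 0.106 f 21.1 rot units [ 0.02 -0.01  0.05]
t 11.65 case mm [-133.8  -82.7  236.3] F(case) [ 0.7 -0.5 -0.3] w 0.256 f 0.0 rot units [0.05 0.04 0.04]
tool units to target [4.13 5.93 5.88]
```

View pics/e.png

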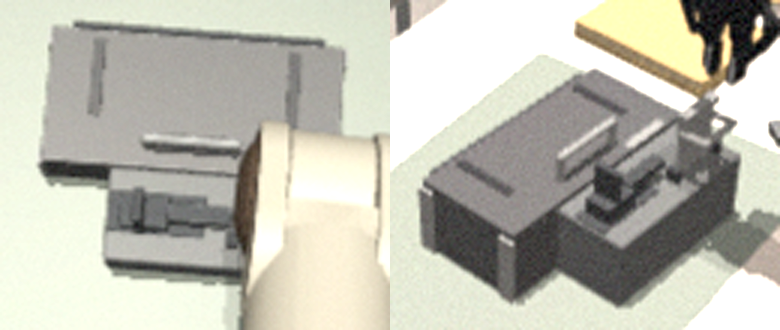

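The latch stands upright and holds by itself (right-hand crop, about (640–730, 95–150)). On to the lid bar.

```bash
python3 -m creep '[[0.8,1,0,0,0,0],[0.8,1,0,0,0,0],[0.8,1,0,0,0,0],[0.8,1,0,0,0,0],[0.9,0.9,0,0,0,0],[0,1,0,0,0,0],[0,0,1,0,0,0],[0,0,1,0,0,0],[0,0,1,0,0,0],[0,0,0,0,0,0]]' 32 >/dev/null
python3 -c "
from h import *
st([-15,0,119])"
```

```text
t 12.75 case mm [-20.8   0.2 170.1] F(case) [ 0.4 -0.7 -0.3] w 0.381 f 0.0 rot units [-0.09 -0.01  0.06]
tool units to target [-0.01  0.31  2.56]
```

```bash
python3 -m creep '[[0,0,0,0,0,0],[0,0,0,0,0,0]]' >/dev/null
python3 -c "
from h import *
st([-15,0,119.5])"
```

```text
t 12.95 case mm [-17.3   0.6 174.3] F(case) [ 0.6 -0.7  0.3] w 0.37 f 0.0 rot units [ 0.01 -0.    0.05]
tool units to target [-0.03  0.11  2.74]
```

```bash
python3 -m creep '[[0,0.1,0.9,0,0,0],[0,0,0.9,0,0,0],[0,0,0.6,0,0,0],[0,0,0.3,0,0,0],[0,0,0,0,0,0],[0,0,0,0,0,0]]'>/dev/null
python3 -c "
from h import *
st([-15,0,119.5])"
python3 -m creep '[[0,0,0,0,0,0],[0,0,0,0,0,0],[0,0,0,0,0,0],[0,0,0,0,0,0],[0,0,0,0,0,0]]' 4 40 >/dev/null
python3 -c "
from h import *
st([-15,0,119.5])"
```

```text
t 13.55 case mm [-15.4   0.5 120.1] F(case) [ 0.8 -0.1 -0.1] w 0.373 f 0.0 rot units [ 0.01 -0.    0.05]
tool units to target [-0.03  0.02  0.03]
t 14.05 case mm [-13.5   0.4 120.7] F(case) [ 4.9  0.7 -1.9] w 0.098 f 39.0 rot units [ 0.05 -0.01  0.04]
tool units to target [-0.02 -0.07  0.06]
```

```bash
python3 -m creep '[[0,0.15,-0.37,0,0,0],[0,0.17,-0.37,0,0,0],[0,0.19,-0.36,0,0,0],[0,0.22,-0.34,0,0,0],[0,0.24,-0.33,0,0,0],[0,0.26,-0.31,0,0,0],[0,0,0,0,0,0]]'>/dev/null
python3 -c "
from h import *
st([11.2,0,162.3])"
```

```text
t 14.75 case mm [  9.    0.3 161.6] F(case) [ 1.4  0.1 -4.3] w 0.098 f 39.7 rot units [-0.    0.    0.04]
tool units to target [-0.01  0.11 -0.04]
```

```bash
python3 -m creep '[[0,0.28,-0.29,0,0,0],[0,0.3,-0.27,0,0,0],[0,0.32,-0.25,0,0,0],[0,0.34,-0.23,0,0,0],[0,0.35,-0.21,0,0,0],[0,0.36,-0.19,0,0,0],[0,0,0,0,0,0]]'>/dev/null
python3 -c "
from h import *
st([50.1,0,191.1])"
python3 -m creep '[[0,0.37,-0.16,0,0,0],[0,0.38,-0.13,0,0,0],[0,0.39,-0.11,0,0,0],[0,0.4,-0.08,0,0,0],[0,0.4,-0.06,0,0,0],[0,0.4,-0.03,0,0,0],[0,0,0,0,0,0]]'>/dev/null
python3 -c "
from h import *
import cv2
st([97,0,202.4])
a=[cv2.resize(read_camera(n)['color'][y:y+110,x:x+130,::-1],None,fx=3,fy=3,interpolation=cv2.INTER_CUBIC) for n,x,y in(('top',200,135),('side',200,105))]
cv2.imwrite('pics/f.png',cv2.convertScaleAbs(cv2.hconcat(a),alpha=1.7))"
```

```text
t 15.45 case mm [ 46.1   0.2 192.3] F(case) [-13.3  -3.   12.7] w 0.094 f 40.4 rot units [-0.06  0.04  0.05]
tool units to target [-0.01  0.2   0.06]
t 16.15 case mm [ 9.590e+01 -1.000e-01  2.039e+02] F(case) [-3.5 -1.6  5.1] w 0.093 f 41.1 rot units [0.01 0.02 0.04]
tool units to target [0.   0.06 0.08]
```

View pics/f.png

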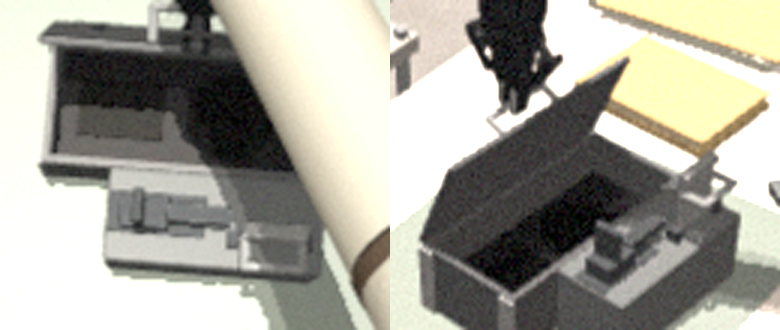

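The lid is at about 1.2 rad with the bar held at (515,110) in the right-hand crop; the latch is still upright. I continue to about 1.5 rad, then release.

```bash
python3 -m creep '[[0,0.41,0,0,0,0],[0,0.41,0.03,0,0,0],[0,0.4,0.05,0,0,0],[0,0.4,0.09,0,0,0],[0,0.25,0.06,0,0,0],[0,0,0,0,0,0],[0,0,0,0,0,0]]'>/dev/null
python3 -c "
from h import *
st([133.3,0,198])"
```

```text
t 16.95 case mm [ 1.335e+02 -1.000e-01  1.990e+02] F(case) [-1.1 -1.5  6.3] w 0.096 f 41.9 rot units [0.03 0.02 0.03]
tool units to target [ 0.01 -0.01  0.05]
```

```bash
python3 -m creep '[[0,0,0,0,0,0],[0,0,0,0,0,0],[0,0,0,0,0,0],[0,0,-0.4,0,0,0],[0,0,-0.6,0,0,0],[0,0,-1,0,0,0],[0,0,-1,0,0,0],[0,0,-1,0,0,0],[0,0,-1,0,0,0],[0,0,0,0,0,0]]' 20 >/dev/null
python3 -m creep '[[-1,0,-1,0,0,0],[-1,0,0,0,0,0],[-1,0,0,0,0,0],[-1,0,0,0,0,0],[-1,0,0,0,0,0],[-1,0,0,0,0,0],[-1,0,0,0,0,0],[-1,0,0,0,0,0],[-1,0,0,0,0,0],[0,0,0,0,0,0]]' >/dev/null
python3 -c "
from h import *
import cv2
st()
a=[cv2.resize(read_camera(n)['color'][y:y+110,x:x+130,::-1],None,fx=3,fy=3,interpolation=cv2.INTER_CUBIC) for n,x,y in(('top',200,135),('side',200,105))]
cv2.imwrite('pics/g.png',cv2.convertScaleAbs(cv2.hconcat(a),alpha=1.7))"
```

```text
t 18.95 case mm [ 132.4 -184.3  316.2] F(case) [-0.4 -0.9  0.4] w 0.231 f 0.0 rot units [-0.01  0.02 -0.03]
```

View pics/g.png

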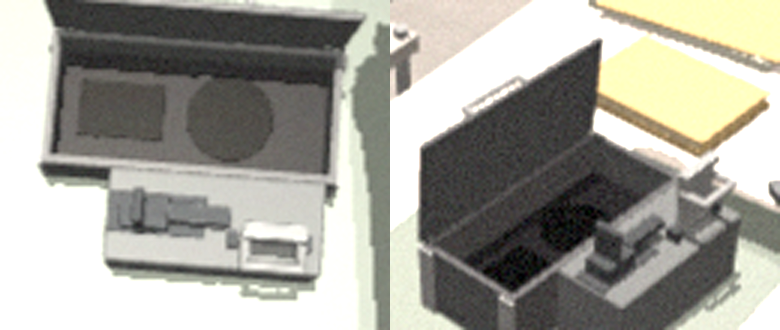

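The lid stands about upright (edge from (420,145) to (600,45) in the right-hand crop). The latch is upright at about (690,190), the tab is aside at about (610,245), and the gripper is clear.

```bash
python3 -c "
from rig import *
print(job_done())"
```

```text
the job is handed in; nothing more can be done
None
```

I handed the job in at about 19 s with the tab about 35 mm aside, the latch and lid each at about 1.5 rad, and the gripper clear; the arm's path stayed clear of the mug, box, brush and folders, and the hand-in call returned no verdict.

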